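# Click the wing key onto the spice mill's square spindle

### The arm

A 7-joint arm with a two-finger parallel gripper is mounted at the origin on the work surface. World frame = base frame: x ahead of the robot, y to its left, z up, the work surface at z = 0. Lengths are in mm, angles in rad, forces in N, time in s.
With the tool pointing down it reaches from about 400 to 850 mm from the base axis. Payload 10.4 kg.
Tool frame: the origin (TCP) lies at the very end of the fingers, on their centre line; the grasp point (between the pads) lies 19 mm behind it; z points along the fingers, y is the line along which they close (so a half turn about z gives the same grasp; the last joint's range is limited). The gripper opens to 85 mm and grips with 20 to 120 N. Pads are 22 mm wide; open, the fingers measure 114 mm over their backs; the gripper's body (76 mm by 85 mm) begins 54 mm behind the grasp point. The pads swing forward as they close: fully open they stand 13 mm farther back than shut.
Start: joints at [-1.37, 0.332, -0.065, 1.46, 0.022, 1.35, -0.088], TCP at [138.695, 609.438, 231.338] pointing down, gripper open.
Joint ranges: [-2.6, 2.6], [-0.5, 2.12], [-1.47, 1.34], [0.16, 2.42], [-1.27, 4.41], [0.06, 2.06], [-2.6, 2.6]. Speed limits (rad/s): [2.22, 2.22, 2.79, 2.79, 3.14, 3.14, 3.14].

### API

Orientations are given as [roll, pitch, yaw] about the fixed x, y, z axes, in that order (R = Rz(yaw) Ry(pitch) Rx(roll)).
In Python, from rig import env gives the robot as it stands.
- The arm moves only by the tool apply_moves, never from a script. Its arguments are lists of equal length, an entry for each row: "travel": the shift along the world's x, y, z in units of 50 cm (1.0 is 50 cm), a list of three; "turn": the turn, a rotation vector about the world's x, y, z in units of 30 degrees (1.0 is 30 degrees), a list of three. A call has 1 to 12 rows; each row is the pose to reach, as a shift and turn from the pose commanded when the call began; what a row does not reach only later rows make up. A row lasts 1/12 s, in which the tool goes at most 41.7 mm and 7.16 degrees, less where a joint would pass 70% of its speed; a pose out of reach is approached as far as the arm can. A call with a number of a shift or a turn outside -1 to 1 is refused whole. A call with a gripper value outside its range is refused whole. "gripper" is the opening, from -1 (shut) to 1 (fully open), set as the call begins (left out, the last holds). The fingers move at their own pace and stop on an object; "force" is the grip in N (left out, the last holds). Time passes only in rows, so rows that repeat a pose let the fingers close. It gives the time, the measured TCP pose, the force, the opening and the grip force at its end, in the units of the state.
- env.sense(): the state, without advancing time (a new reading comes with each control period).
- env.get_image(name): name is "scene" or "top"; returns a dict with "color" (480x640x3 uint8, red, green, blue), "range_z" (480x640 float32, mm along the optical axis (not along the pixel's ray), 0 where there is no reading), "vertical_fov" (degrees; the focal length in pixels is half the picture's height over the tangent of half this angle, whatever the lens; pixels are square), "cx", "cy" (the principal point, pixels), "rvec" (rotation vector, rad) and "tvec" (3), from world to camera coordinates, as OpenCV has them. Camera axes: x right, y down, z forward; pixel columns grow to the right and rows downward; lengths in mm; the calibration is good to about 2 mm. A picture is of the moment at which its call begins.
- env.sign_off(): hands the job in; it is judged then, once.
The state is a dict: "t": time; "joint_positions": joint angles; "joint_velocities": joint speeds; "effort": joint torques, N m; "tcp_pos": TCP position; "ee_rot": TCP orientation; "contact_force": force on the tool from outside, world axes, zero at the start; "wrist_torque": the same for the moment, N m; "grip_width": finger opening in mm; "finger_force": force on a finger pad.
Only numpy, scipy, OpenCV 4.12 (cv2) and the standard library are available. Lean on these libraries where they do the work, as an engineer would, in place of code of your own. Each camera call takes 0.05 s, during which the arm holds its last target. There are 200 camera calls.

### The job

Pick up the wing key (the square block with the flat upright wing) and fit it onto the square spindle on top of the spice mill, turning it by feel until the square slips in, then push it down until the spring balls click and it sits fully home on the collar, upright. Press and twist gently: never lean on the mill with more than about 1.5 kg, let go of the key at the end, and leave the other things where they are.

Things in the scene. Friction and masses are not known exactly. Their poses are not given: they have to be found in the camera images.
- key: Aluminium wing key, 0.2 kg nominal, standing mouth down on the worktop: a square block 38 x 38 mm, 38 mm high, with a wing on top. A square bore 17.4 mm wide, 31 mm deep, opens in the underside, its sides parallel to the block's; a groove all round it, 11 to 18.5 mm above the mouth, takes the spring balls. Origin: centre of the underside (the mouth); z up along the bore.
- key_wing (a point): Middle of the key's flat upright wing, the grip: 52 mm long (along x), 14 mm thick (along y), reaching from 38 to 70 mm above the key's underside; this point is at 54 mm. Axes as the key's.
- mill: Spice mill fixed to the worktop: square wooden foot 130 mm (sides along x and y, drawer in the -x side), round cream body 116 mm across, narrowing to 68 mm at 113 mm height, steel collar on top, square steel spindle upright in its middle. Origin: centre of the underside.
- mill_collar (a point): Centre of the flat top of the mill's steel collar (42 mm across), 120 mm above the worktop, on the spindle's axis; axes as the mill's. Fully home, the key's underside rests on it.
- spindle_tip (a point): Spindle's top, 28 mm above the collar. Spindle 16 mm square, corners cut 1.5 mm, top 2.5 mm tapered to 13 mm. Axes are the mill's: the spindle's sides stand at an unreported angle to them, anything within a quarter turn; find it by eye or by turning the key under a light push (about 5 N). It yields only to 0.15 N m. A wrongly turned key rests on the taper, mouth 24 to 28 mm above the collar.
- balls (a point): Spindle axis at the height of two spring balls, 14.75 mm above the collar, standing 1.6 mm out of the spindle on two sides, back to back. A key turned right (within about 0.08 rad) slips down until its mouth meets them, about 18 mm above the collar; passing takes a push of about 6 to 14 N; they ride in the bore, then click out into the groove over the last 3.5 mm.
- knob: Round aluminium knob without a wing, 48 mm across, 60 mm high, bystander standing near the key (the two swap places). Origin: centre of its underside.
- sugar_bowl: Closed white porcelain sugar bowl, 82 mm across, 78 mm high, bystander. Origin: centre of its underside.
- jar: Sealed amber glass jar, 72 mm across, 110 mm high, bystander. Origin: centre of its underside.
- basin: Turquoise plastic basin, 190 mm across, 75 mm high, bystander. Origin: centre of its underside.
- tweezers: Steel tweezers lying flat along their x, 115 mm long, 6 mm high, bystander. Origin: under the middle.
- spatula: Pale wooden spatula lying along its x, 280 mm long, 8 mm high, blade 52 mm wide at +x, bystander. Origin: underside, 145 mm from the handle's end.
Things that resemble listed ones, but are neither listed nor needed, are in the scene too. Leave any green look-alike of the key alone.

How it is judged:
By the outcome, as a careful person would: the job done as asked, in the order asked, and still so for the second after the job is handed in, with the robot touching nothing.
It also fails if it takes over 72 s, if anything falls off the work surface, if the arm or the gripper's body presses on something with over 40 N, if the wrist force passes 120 N, or if a joint passes its speed limit or range.

## Working session

There is one attempt and no reset: what is moved stays moved. The work goes in short steps, Python scripts to look and compute and a tool call to move; the robot and the scene stay as the last step left them, time stands still between calls to the robot, and variables do not carry over. Pictures are saved under pics/ and viewed, at most 10 in all, crops included, and the job is handed in when it is done.

Besides the shell and the picture viewer there is one more tool, called as a command line: name --argument value ..., lists and objects as JSON in quotes. apply_moves: Moves the arm, as the interface text tells. Shifts and turns lie within -1 to 1; 1 stands for 50 cm of shift or 30 degrees of turn. Its arguments: {"type":"object","properties":{"travel":{"type":"array","items":{"type":"array","items":{"type":"number"}}},"turn":{"type":"array","items":{"type":"array","items":{"type":"number"}}},"gripper":{"type":"number"},"force":{"type":"number"}},"required":["travel","turn"]}

```bash
mkdir -p pics
cat > h.py <<'E'
import numpy as np, cv2
from rig import env
def cam(n):
    d=env.get_image(n); R,_=cv2.Rodrigues(np.array(d["rvec"],float)); t=np.array(d["tvec"],float).ravel()
    f=240/np.tan(np.radians(d["vertical_fov"])/2); return d,R,t,f
def cloud(d,R,t,f):
    z=d["range_z"].astype(float); v,u=np.mgrid[:480,:640]
    P=np.stack([(u-d["cx"])*z/f,(v-d["cy"])*z/f,z],-1)
    W=(P-t)@R; W[z==0]=np.nan; return W
def ray(d,R,t,f,u,v,h):
    r=R.T@np.array([(u-d["cx"])/f,(v-d["cy"])/f,1]); c=-R.T@t; return c+r*(h-c[2])/r[2]
def proj(d,R,t,f,p):
    q=R@np.array(p,float)+t; return q[0]/q[2]*f+d["cx"],q[1]/q[2]*f+d["cy"]
E
python3 - <<'E'
from h import *
s=env.sense(); print({k:np.round(v,3) for k,v in s.items()})
for n in("top","scene"):
    d,R,t,f=cam(n); cv2.imwrite(f"pics/{n}0.png",d["color"][...,::-1]); print(n,f,d["cx"],d["cy"],-R.T@t,(d["range_z"]==0).mean())
    np.savez(n+"0.npz",W=cloud(d,R,t,f),c=d["color"])
E
```

```text
{'t': np.float64(0.0), 'joint_positions': array([-1.37 ,  0.333, -0.065,  1.461,  0.022,  1.35 , -0.088]), 'joint_velocities': array([ 0.   , -0.001, -0.002, -0.   , -0.001,  0.   ,  0.   ]), 'effort': array([-1.0000e-03, -6.2544e+01,  4.9000e-02, -3.9161e+01,  1.6000e-02,
        1.0000e-02, -0.0000e+00]), 'tcp_pos': array([138.641, 609.037, 230.508]), 'ee_rot': array([-3.14 ,  0.   ,  2.918]), 'contact_force': array([ 0.666, -0.027, -0.741]), 'wrist_torque': array([-0.007,  0.065, -0.016]), 'finger_force': np.float64(0.0), 'grip_width': np.float64(85.597)}
top 542.1270615429834 308.3449423100419 236.85427466022207 [ 422.61349487  -13.11074792 1297.87536733] 0.004130859375
scene 481.6220205870105 319.6037141152038 234.5295148781198 [1086.31101127 -374.34029809  924.52114593] 0.003798828125
```

View pics/top0.png

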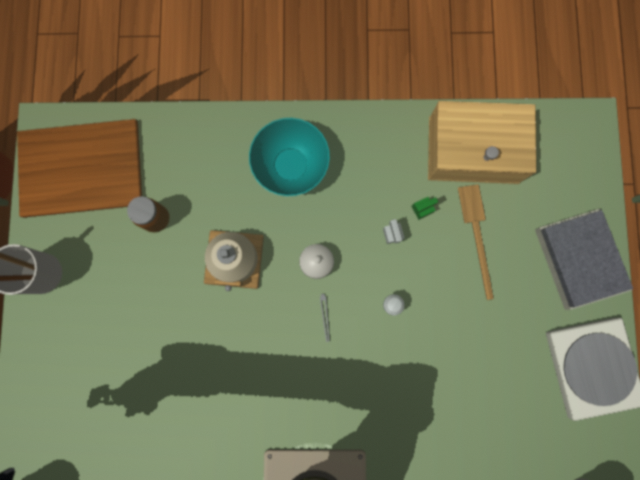

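View pics/scene0.png

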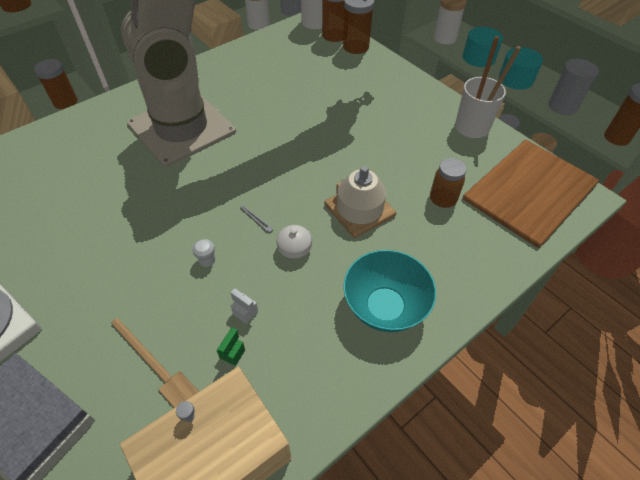

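Top view: the grey key (wing on a square block) is at about (393,231), the green look-alike at (427,207), the round knob at (394,304), and a grey knob on the wooden box at (492,153). The mill is at (232,257). The candidate that fits is (393,231), since it is grey and has a wing. I'll measure it and confirm in an enlarged crop.

Run:
```python
from h import *
a=[np.load(n+"0.npz") for n in("top","scene")]
def crop(c,u,v,r,s): return cv2.resize(c[v-r:v+r,u-r:u+r],(s,s),interpolation=cv2.INTER_CUBIC)
T,S=a[0]["c"],a[1]["c"]
im=np.vstack([np.hstack([crop(T,393,231,25,300),crop(S,242,308,28,300)]),np.hstack([crop(T,226,254,20,300),crop(S,364,180,28,300)])])
cv2.imwrite("pics/crop.png",im[...,::-1])
for n,q,(u,v),r in(("top",a[0],(393,231),25),("scene",a[1],(242,308),28)):
    W=q["W"][v-r:v+r,u-r:u+r]; c=q["c"][v-r:v+r,u-r:u+r].astype(int)
    gray=(c.max(-1)-c.min(-1)<40); print(n,"table z",np.nanmedian(W[...,2]))
    for lo,hi in((60,80),(30,45)):
        m=(W[...,2]>lo)&(W[...,2]<hi)&gray
        P=W[m]; 
        if len(P)<5: continue
        rc=cv2.minAreaRect(P[:,:2].astype(np.float32)); print(lo,len(P),P.mean(0).round(1),P[:,2].max().round(1),np.round(rc[0],1),np.round(rc[1],1),rc[2])
    
for n,q,(u,v),r in(("top",a[0],(226,254),22),("scene",a[1],(364,180),30)):
    W=q["W"][v-r:v+r,u-r:u+r]
    for lo,hi in((140,155),(128,140),(115,124),(105,116)):
        m=(W[...,2]>lo)&(W[...,2]<hi); P=W[m]
        if len(P)<5: continue
        rc=cv2.minAreaRect(P[:,:2].astype(np.float32)); print(n,lo,len(P),P.mean(0).round(1),np.round(rc[0],1),np.round(rc[1],1),rc[2])
```

```text
top table z 0.5601595054705114
60 148 [ 611.4 -187.2   69.1] 75.7 [ 611.2 -188.1] [51.2 15.8] 15.084549903869629
30 150 [ 610.4 -184.4   37.9] 44.9 [ 612.9 -187.3] [45.9 38.7] 14.894566535949707
scene table z 1.393701281917887
60 200 [ 614.2 -189.    69.3] 74.5 [ 635.4 -201.6] [ 45.1 100.2] 59.563201904296875
30 179 [ 616.7 -194.4   37.9] 44.5 [ 615.8 -209.9] [48.3 89.1] 8.103723526000977
top 140 58 [551.4 192.2 147.3] [551.3 192.8] [15.6 15.4] 3.951694965362549
top 128 11 [548.9 186.7 134.7] [548.6 187.9] [ 8.3 18.6] 55.705196380615234
top 115 281 [552.  191.6 118.7] [553.6 192.1] [64.7 64.8] 50.1721076965332
top 105 603 [550.3 190.6 111.3] [551.9 191.4] [75.9 76.6] 83.2828140258789
scene 140 53 [554.3 192.1 146.8] [553.6 192.8] [15.4 16.7] 10.84621524810791
scene 128 32 [555.  190.  134.4] [555.8 191.2] [20.8 12.5] 54.17859649658203
scene 115 214 [555.8 187.9 118.9] [553.1 191.9] [66.8 58.7] 46.71632385253906
scene 105 414 [561.  183.9 111.7] [553.1 190.2] [74.9 73.7] 65.35580444335938
```

View pics/crop.png

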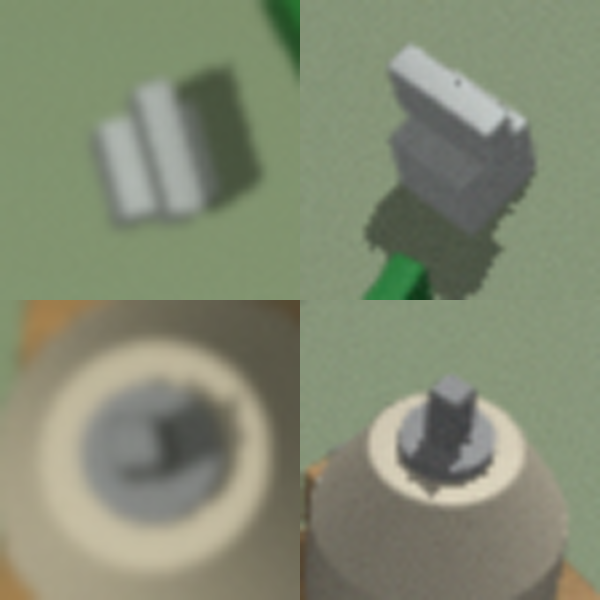

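The crop confirms it: a grey square block with a wing, at (611.5, -188), wing top at 69 mm (nominal 70), wing axis at about +15°. The spindle is at about (552.5, 192.5), top at 147 mm (nominal 148), and looks turned roughly 5–10°. Moving now.

apply_moves --travel '[[0.47, -0.8, 0.0], [0.47, -0.8, 0.0], [0.47, -0.8, 0.0], [0.47, -0.8, 0.0], [0.47, -0.8, 0.0], [0.47, -0.8, 0.0], [0.47, -0.8, 0.0], [0.47, -0.8, 0.0], [0.47, -0.8, 0.0], [0.47, -0.8, 0.0], [0.47, -0.8, 0.0], [0.47, -0.8, 0.0]]' --turn '[[0, 0, 0], [0, 0, 0], [0, 0, 0], [0, 0, 0], [0, 0, 0], [0, 0, 0], [0, 0, 0], [0, 0, 0], [0, 0, 0], [0, 0, 0], [0, 0, 0], [0, 0, 0]]' --gripper 0.2 --force 40

```text
t: 1.1
tcp_pos: [376.7, 203.1, 231.4]
ee_rot: [-3.141, 0.001, 2.909]
contact_force: [0.1, -0.1, 0.3]
grip_width: 51.0
finger_force: 0.0
```

apply_moves --travel '[[0.476, -0.795, 0.0], [0.476, -0.795, 0.0], [0.476, -0.795, 0.0], [0.476, -0.795, 0.0], [0.476, -0.795, 0.0], [0.476, -0.795, 0.0], [0.476, -0.795, 0.0], [0.476, -0.795, 0.0], [0.476, -0.795, 0.0], [0.476, -0.795, 0.0], [0.476, -0.795, 0.0], [0.476, -0.795, 0.0]]' --turn '[[0, 0, 0.2], [0, 0, 0.3], [0, 0, 0.4], [0, 0, 0.5], [0, 0, 0.6], [0, 0, 0.7], [0, 0, 0.8], [0, 0, 0.93], [0, 0, 0.93], [0, 0, 0.93], [0, 0, 0.93], [0, 0, 0.93]]'

```text
t: 2.1
tcp_pos: [612.1, -194.5, 229.7]
ee_rot: [-3.138, -0.003, -2.884]
contact_force: [-1.4, -1.1, 0.3]
grip_width: 51.4
finger_force: 0.0
```

apply_moves --travel '[[0, 0, 0], [0, 0, 0], [0, 0, 0], [0, 0, 0]]' --turn '[[0, 0, 0], [0, 0, 0], [0, 0, 0], [0, 0, 0]]'

```text
t: 2.43
tcp_pos: [611.7, -186.1, 231.6]
ee_rot: [3.14, 0.001, -2.876]
contact_force: [-0.4, 0.6, -0.4]
grip_width: 51.0
finger_force: 0.0
```

apply_moves --travel '[[0, -0.002, -0.08], [0, -0.003, -0.15], [0, -0.003, -0.22], [0, -0.003, -0.28], [0, -0.003, -0.32], [0, -0.003, -0.34], [0, -0.003, -0.35], [0, -0.003, -0.36], [0, -0.003, -0.365], [0, -0.003, -0.37], [0, -0.003, -0.375], [0, -0.003, -0.375]]' --turn '[[0, 0, 0], [0, 0, 0], [0, 0, 0], [0, 0, 0], [0, 0, 0], [0, 0, 0], [0, 0, 0], [0, 0, 0], [0, 0, 0], [0, 0, 0], [0, 0, 0], [0, 0, 0]]'

```text
t: 3.43
tcp_pos: [611.9, -189.5, 44.1]
ee_rot: [-3.142, 0.001, -2.878]
contact_force: [-0.0, -0.4, 0.2]
grip_width: 51.3
finger_force: 0.0
```

Run:
```python
from h import *
s=env.sense(); print(s["tcp_pos"],s["ee_rot"],s["contact_force"],s["joint_positions"])
d,R,t,f=cam("scene"); c=d["color"][258:358,187:307]; cv2.imwrite("pics/pre.png",cv2.resize(c,None,fx=5,fy=5,interpolation=2)[...,::-1])
```

```text
[ 611.88205839 -189.54089357   44.06683855] [-3.14158121e+00  5.06292905e-04 -2.87840747e+00] [-0.0445369  -0.40989818  0.19923922] [-0.2620961   0.60893279  0.66331511  1.63778583 -0.4206029   1.04151289
  2.36384746]
```

View pics/pre.png

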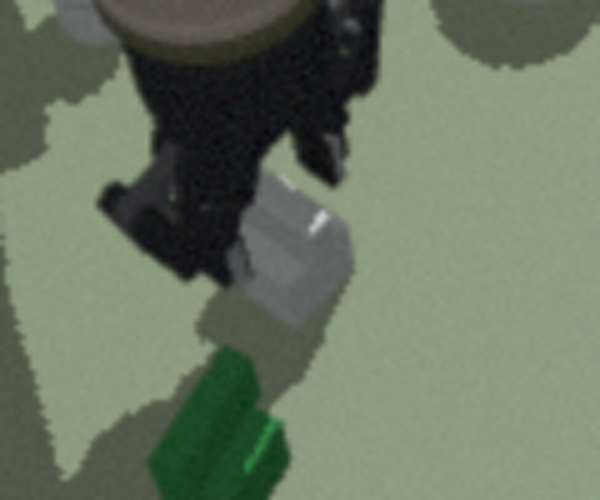

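The fingers straddle the wing (around (240,230) in the crop) and are clear of the green part. Closing.

apply_moves --travel '[[0, 0, 0], [0, 0, 0], [0, 0, 0], [0, 0, 0], [0, 0, 0], [0, 0, 0], [0, 0, 0], [0, 0, 0]]' --turn '[[0, 0, 0], [0, 0, 0], [0, 0, 0], [0, 0, 0], [0, 0, 0], [0, 0, 0], [0, 0, 0], [0, 0, 0]]' --gripper -1 --force 60

```text
t: 4.15
tcp_pos: [611.8, -189.5, 44.0]
ee_rot: [3.142, 0.0, -2.878]
contact_force: [-0.2, 0.9, 1.9]
grip_width: 12.8
finger_force: 63.2
```

apply_moves --travel '[[0, 0, 0.02], [0, 0, 0.06], [0, 0, 0.12], [0, 0, 0.18], [0, 0, 0.25], [0, 0, 0.32], [0, 0, 0.38], [0, 0, 0.4], [0, 0, 0.4], [0, 0, 0.4]]' --turn '[[0, 0, 0], [0, 0, 0], [0, 0, 0], [0, 0, 0], [0, 0, 0], [0, 0, 0], [0, 0, 0], [0, 0, 0], [0, 0, 0], [0, 0, 0]]'

```text
t: 4.98
tcp_pos: [611.4, -189.5, 243.2]
ee_rot: [3.141, -0.0, -2.878]
contact_force: [0.1, 0.1, -2.3]
grip_width: 12.7
finger_force: 62.7
```

apply_moves --travel '[[-0.01, 0.06, 0], [-0.02, 0.13, 0], [-0.03, 0.2, 0], [-0.04, 0.27, 0], [-0.05, 0.34, 0], [-0.06, 0.41, 0], [-0.07, 0.48, 0], [-0.08, 0.55, 0], [-0.1, 0.62, 0], [-0.11, 0.69, 0], [-0.117, 0.74, 0], [-0.117, 0.764, 0]]' --turn '[[0, 0, 0], [0, 0, 0], [0, 0, -0.05], [0, 0, -0.1], [0, 0, -0.15], [0, 0, -0.2], [0, 0, -0.27], [0, 0, -0.27], [0, 0, -0.27], [0, 0, -0.27], [0, 0, -0.27], [0, 0, -0.27]]'

```text
t: 5.98
tcp_pos: [550.6, 197.2, 241.1]
ee_rot: [3.142, -0.004, -3.014]
contact_force: [-0.3, 1.1, -2.6]
grip_width: 13.1
finger_force: 62.6
```

apply_moves --travel '[[0, 0, -0.02], [0, 0, -0.04], [0, 0, -0.04], [0, 0, -0.04], [0, 0, -0.04]]' --turn '[[0, 0, 0], [0, 0, 0], [0, 0, 0], [0, 0, 0], [0, 0, 0]]'

```text
t: 6.4
tcp_pos: [553.4, 190.8, 223.7]
ee_rot: [-3.141, -0.0, -3.022]
contact_force: [-0.2, 0.6, -1.4]
grip_width: 13.0
finger_force: 62.7
```

Run:
```python
from h import *
s=env.sense(); print(s["tcp_pos"],s["ee_rot"],s["contact_force"],s["joint_positions"])
o=[]
for n,p in(("scene",(552,192,170)),("top",(552,192,170))):
    d,R,t,f=cam(n); u,v=map(int,proj(d,R,t,f,p)); print(n,u,v); np.savez(n+"1.npz",W=cloud(d,R,t,f),c=d["color"])
    o.append(cv2.resize(d["color"][v-45:v+45,u-35:u+35],None,fx=5.5,fy=5.5,interpolation=2))
cv2.imwrite("pics/hover.png",np.hstack(o)[...,::-1])
```

```text
[553.44593887 190.81257323 223.65059476] [-3.14119028e+00 -3.96048931e-04 -3.02218080e+00] [-0.1881392   0.61669403 -1.39655229] [-0.93732328  0.27750255  0.6394634   1.61129566 -0.1697119   1.30969228
  1.41806249]
scene 364 161
top 221 250
```

View pics/hover.png

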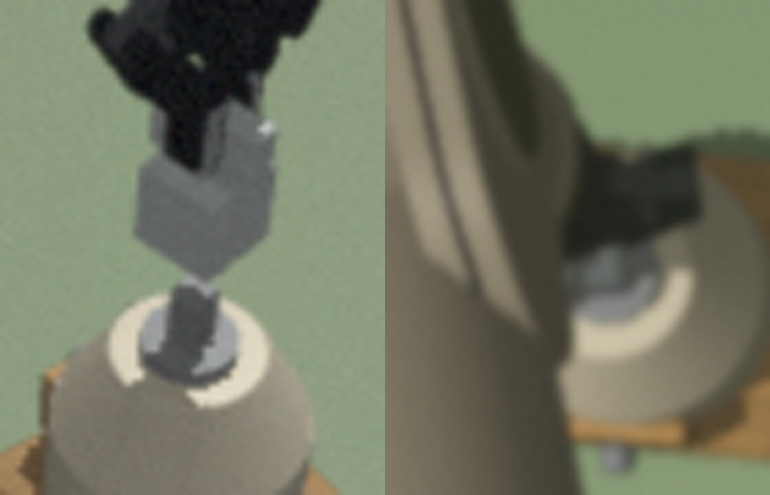

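The key hangs over the spindle (left panel: block bottom corner at (203,275), spindle top at (195,285)). I'll fit the two visible side faces of both block and spindle from the depth, to get the relative offset and angle.

Run:
```python
from h import *
from scipy.optimize import least_squares
q=np.load("scene1.npz"); q0=np.load("scene0.npz")
def fit(W,lo,hi,c0,r,h):
    m=(W[...,2]>lo)&(W[...,2]<hi)&(np.hypot(W[...,0]-c0[0],W[...,1]-c0[1])<r); P=W[m][:,:2]
    best=None
    for th in np.radians(range(-40,50,10)):
        def res(p):
            a=np.array([np.cos(p[2]),np.sin(p[2])]); b=np.array([a[1],-a[0]]); D=P-p[:2]
            return np.maximum(np.abs(D@a),np.abs(D@b))-h
        o=least_squares(res,[c0[0],c0[1],th],loss="soft_l1")
        if best is None or o.cost<best.cost: best=o
    c=np.degrees(best.x[2]); r_=best.fun
    print(len(P),best.x[:2].round(1),"ang",round(c%90,1),"rms",np.sqrt((r_**2).mean()).round(2))
for W in(q0["W"],q["W"]):
    for lo,hi in((125,145),(128,142)): fit(W,lo,hi,(552.5,192.4),16,8)
print("key"); fit(q["W"],184,214,(553,191),32,19); fit(q["W"],188,212,(553,191),32,19)
```

```text
58 [551.4 194.6] ang 6.7 rms 1.31
38 [551.6 194.5] ang 2.0 rms 1.05
56 [551.3 194.3] ang 4.0 rms 1.0
42 [551.4 194.3] ang 3.6 rms 0.96
key
241 [552.9 192.6] ang 6.6 rms 0.98
194 [552.9 192.5] ang 6.6 rms 0.98
```

apply_moves --travel '[[-0.003, 0.003, -0.01], [-0.003, 0.003, -0.03], [-0.003, 0.003, -0.045], [-0.003, 0.003, -0.055], [-0.003, 0.003, -0.058], [-0.003, 0.003, -0.06], [-0.003, 0.003, -0.06], [-0.003, 0.003, -0.06]]' --turn '[[0, 0, -0.08], [0, 0, -0.08], [0, 0, -0.08], [0, 0, -0.08], [0, 0, -0.08], [0, 0, -0.08], [0, 0, -0.08], [0, 0, -0.08]]'

```text
t: 7.17
tcp_pos: [551.9, 193.9, 194.1]
ee_rot: [3.141, 0.0, -3.062]
contact_force: [0.9, 0.2, -1.3]
grip_width: 12.6
finger_force: 62.7
```

apply_moves --travel '[[0, 0, -0.002], [0, 0, -0.004], [0, 0, -0.006], [0, 0, -0.006]]' --turn '[[0, 0, 0], [0, 0, 0], [0, 0, 0], [0, 0, 0]]'

```text
t: 7.5
tcp_pos: [551.7, 193.9, 190.7]
ee_rot: [3.142, -0.0, -3.062]
contact_force: [0.4, 0.2, -1.5]
grip_width: 12.9
finger_force: 62.8
```

apply_moves --travel '[[0, -0.003, 0], [0, -0.003, 0], [0, -0.003, -0.002], [0, -0.003, -0.004], [0, -0.003, -0.004]]' --turn '[[0, 0, 0], [0, 0, 0], [0, 0, 0], [0, 0, 0], [0, 0, 0]]'

```text
t: 7.92
tcp_pos: [551.6, 192.4, 188.6]
ee_rot: [3.142, -0.0, -3.062]
contact_force: [0.6, -0.0, -0.8]
grip_width: 12.9
finger_force: 62.8
```

apply_moves --travel '[[0, 0, -0.002], [0, 0, -0.004], [0, 0, -0.004]]' --turn '[[0, 0, 0], [0, 0, 0], [0, 0, 0]]'

```text
t: 8.17
tcp_pos: [551.7, 192.5, 186.7]
ee_rot: [3.142, 0.0, -3.062]
contact_force: [0.6, 0.7, -2.2]
grip_width: 13.2
finger_force: 62.8
```

apply_moves --travel '[[0, 0, -0.002], [0, 0, -0.004], [0, 0, -0.004], [0, 0, -0.004]]' --turn '[[0, 0, 0], [0, 0, 0], [0, 0, 0], [0, 0, 0]]'

```text
t: 8.5
tcp_pos: [551.7, 192.4, 184.8]
ee_rot: [3.142, 0.0, -3.062]
contact_force: [1.0, 0.1, -2.2]
grip_width: 12.8
finger_force: 62.7
```

apply_moves --travel '[[0, 0, -0.002], [0, 0, -0.004], [0, 0, -0.004], [0, 0, -0.004]]' --turn '[[0, 0, 0], [0, 0, 0], [0, 0, 0], [0, 0, 0]]'

```text
t: 8.83
tcp_pos: [551.7, 192.5, 182.8]
ee_rot: [3.141, 0.0, -3.062]
contact_force: [1.3, 0.5, -2.0]
grip_width: 13.1
finger_force: 62.7
```

apply_moves --travel '[[0, 0, -0.002], [0, 0, -0.004], [0, 0, -0.004]]' --turn '[[0, 0, 0], [0, 0, 0], [0, 0, 0]]'

```text
t: 9.08
tcp_pos: [551.7, 192.4, 180.7]
ee_rot: [3.142, 0.0, -3.062]
contact_force: [1.3, -0.1, -1.5]
grip_width: 12.8
finger_force: 62.7
```

apply_moves --travel '[[0, 0, -0.001], [0, 0, -0.002], [0, 0, -0.002]]' --turn '[[0, 0, 0], [0, 0, 0], [0, 0, 0]]'

```text
t: 9.33
tcp_pos: [551.8, 192.5, 179.9]
ee_rot: [3.141, 0.0, -3.062]
contact_force: [1.4, 0.0, -0.9]
grip_width: 12.6
finger_force: 62.9
```

apply_moves --travel '[[0, 0, -0.001], [0, 0, -0.002], [0, 0, -0.002]]' --turn '[[0, 0, 0], [0, 0, 0], [0, 0, 0]]'

```text
t: 9.58
tcp_pos: [551.8, 192.5, 179.0]
ee_rot: [3.141, 0.0, -3.062]
contact_force: [0.7, 0.3, 2.6]
grip_width: 12.9
finger_force: 63.3
```

apply_moves --travel '[[0, 0, -0.001], [0, 0, -0.002], [0, 0, -0.002]]' --turn '[[0, 0, 0], [0, 0, 0], [0, 0, 0]]'

```text
t: 9.83
tcp_pos: [551.7, 192.4, 177.7]
ee_rot: [3.142, 0.0, -3.062]
contact_force: [1.1, -0.0, 0.9]
grip_width: 12.9
finger_force: 63.1
```

Run:
```python
from h import *
s=env.sense(); print(s["tcp_pos"],s["contact_force"],s["wrist_torque"])
d,R,t,f=cam("scene"); u,v=map(int,proj(d,R,t,f,(552,192,150))); cv2.imwrite("pics/on.png",cv2.resize(d["color"][v-45:v+45,u-45:u+45],None,fx=6,fy=6,interpolation=2)[...,::-1])
```

```text
[551.73536522 192.43072805 177.73237503] [ 1.06607502 -0.04236007  0.90073125] [ 0.12755413 -0.38502013  0.06448227]
```

View pics/on.png

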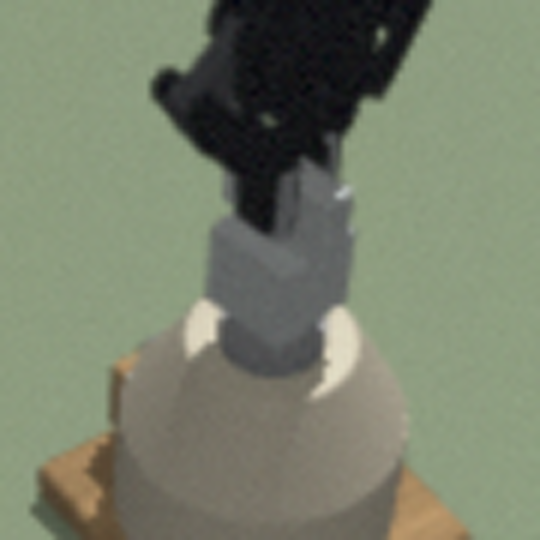

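The key is threaded on the spindle (block at (280,290), just above the collar at (270,350)). The mouth is at about 13.7 mm and the balls are yielding. I'll keep going down gently.

apply_moves --travel '[[0, 0, -0.001], [0, 0, -0.003], [0, 0, -0.004], [0, 0, -0.004]]' --turn '[[0, 0, 0], [0, 0, 0], [0, 0, 0], [0, 0, 0]]'

```text
t: 10.22
tcp_pos: [551.7, 192.5, 175.7]
ee_rot: [3.142, 0.0, -3.062]
contact_force: [2.0, 1.0, -0.1]
grip_width: 12.6
finger_force: 63.1
```

apply_moves --travel '[[0, 0, -0.001], [0, 0, -0.003], [0, 0, -0.005], [0, 0, -0.006], [0, 0, -0.006]]' --turn '[[0, 0, 0], [0, 0, 0], [0, 0, 0], [0, 0, 0], [0, 0, 0]]'

```text
t: 10.63
tcp_pos: [551.7, 192.4, 172.6]
ee_rot: [-3.142, -0.0, -3.062]
contact_force: [3.4, 0.1, 0.2]
grip_width: 12.8
finger_force: 63.0
```

apply_moves --travel '[[0, 0, -0.001], [0, 0, -0.003], [0, 0, -0.005], [0, 0, -0.006], [0, 0, -0.006]]' --turn '[[0, 0, 0], [0, 0, 0], [0, 0, 0], [0, 0, 0], [0, 0, 0]]'

```text
t: 11.05
tcp_pos: [551.7, 192.4, 169.7]
ee_rot: [-3.142, -0.0, -3.062]
contact_force: [2.5, 1.6, 0.5]
grip_width: 12.8
finger_force: 63.1
```

apply_moves --travel '[[0.001, 0, -0.001], [0.001, 0, -0.003], [0.001, 0, -0.004], [0.001, 0, -0.004]]' --turn '[[0, 0, 0], [0, 0, 0], [0, 0, 0], [0, 0, 0]]'

```text
t: 11.38
tcp_pos: [551.8, 192.5, 167.2]
ee_rot: [-3.141, -0.001, -3.062]
contact_force: [1.2, 0.8, -3.4]
grip_width: 13.0
finger_force: 62.5
```

apply_moves --travel '[[0, 0, -0.001], [0, 0, -0.002], [0, 0, -0.003], [0, 0, -0.003]]' --turn '[[0, 0, 0], [0, 0, 0], [0, 0, 0], [0, 0, 0]]'

```text
t: 11.72
tcp_pos: [551.9, 192.5, 166.1]
ee_rot: [-3.142, -0.001, -3.062]
contact_force: [-0.2, 0.7, -2.9]
grip_width: 13.0
finger_force: 62.7
```

apply_moves --travel '[[0, 0, -0.001], [0, 0, -0.002], [0, 0, -0.002]]' --turn '[[0, 0, 0], [0, 0, 0], [0, 0, 0]]'

```text
t: 11.97
tcp_pos: [552.1, 192.4, 165.2]
ee_rot: [3.142, -0.0, -3.062]
contact_force: [0.7, 0.8, -1.8]
grip_width: 12.7
finger_force: 62.7
```

apply_moves --travel '[[0, 0, -0.001], [0, 0, -0.001], [0, 0, -0.001]]' --turn '[[0, 0, 0], [0, 0, 0], [0, 0, 0]]'

```text
t: 12.22
tcp_pos: [552.1, 192.4, 164.7]
ee_rot: [3.142, -0.0, -3.062]
contact_force: [0.5, 0.7, -2.3]
grip_width: 13.1
finger_force: 62.7
```

apply_moves --travel '[[0, 0, -0.001], [0, 0, -0.001], [0, 0, -0.001]]' --turn '[[0, 0, 0], [0, 0, 0], [0, 0, 0]]'

```text
t: 12.47
tcp_pos: [552.1, 192.4, 164.3]
ee_rot: [3.142, -0.0, -3.062]
contact_force: [-1.2, 1.6, -1.3]
grip_width: 12.7
finger_force: 62.8
```

apply_moves --travel '[[0, 0, -0.001], [0, 0, -0.001], [0, 0, -0.001]]' --turn '[[0, 0, 0], [0, 0, 0], [0, 0, 0]]'

```text
t: 12.72
tcp_pos: [552.2, 192.5, 163.9]
ee_rot: [3.141, -0.0, -3.062]
contact_force: [-2.2, 0.8, 0.4]
grip_width: 12.9
finger_force: 63.0
```

apply_moves --travel '[[0, 0, -0.001], [0, 0, -0.001], [0, 0, -0.001]]' --turn '[[0, 0, 0], [0, 0, 0], [0, 0, 0]]'

```text
t: 12.97
tcp_pos: [552.3, 192.5, 163.9]
ee_rot: [3.141, 0.0, -3.062]
contact_force: [-3.6, 1.2, 4.7]
grip_width: 12.7
finger_force: 63.7
```

Fz rises with z stalled at 163.9 (mouth at about 120), so it is home. Releasing.

apply_moves --travel '[[0, 0, 0], [0, 0, 0], [0, 0, 0], [0, 0, 0], [0, 0, 0], [0, 0, 0]]' --turn '[[0, 0, 0], [0, 0, 0], [0, 0, 0], [0, 0, 0], [0, 0, 0], [0, 0, 0]]' --gripper 0.2

```text
t: 13.47
tcp_pos: [552.3, 192.4, 163.3]
ee_rot: [-3.142, 0.0, -3.062]
contact_force: [0.2, 0.4, -0.3]
grip_width: 51.4
finger_force: 0.0
```

apply_moves --travel '[[0, 0, 0.01], [0, 0, 0.04], [0, 0, 0.08], [0, 0, 0.15], [0, 0, 0.22], [0, 0, 0.22], [0.01, -0.05, 0.22], [0.02, -0.12, 0.22], [0.03, -0.2, 0.22], [0.03, -0.28, 0.22], [0.03, -0.35, 0.22], [0.03, -0.35, 0.22]]' --turn '[[0, 0, 0], [0, 0, 0], [0, 0, 0], [0, 0, 0], [0, 0, 0], [0, 0, 0], [0, 0, 0], [0, 0, 0], [0, 0, 0], [0, 0, 0], [0, 0, 0], [0, 0, 0]]'

```text
t: 14.47
tcp_pos: [566.9, 8.2, 274.4]
ee_rot: [-3.14, 0.001, -3.073]
contact_force: [-0.8, -0.3, 0.2]
grip_width: 51.4
finger_force: 0.0
```

Run:
```python
from h import *
print(env.sense()["tcp_pos"],env.sense()["contact_force"])
o=[]
for n in("scene","top"):
    d,R,t,f=cam(n); W=cloud(d,R,t,f); u,v=map(int,proj(d,R,t,f,(552,192,150)))
    w=W[v-40:v+40,u-40:u+40]; m=w[...,2]>175; P=w[m&(np.hypot(w[...,0]-552,w[...,1]-192)<40)]
    for lo,hi in((150,165),(180,200)):
        Q=P if lo==180 else w[(w[...,2]>lo)&(w[...,2]<hi)]
        if len(Q): print(n,lo,len(Q),np.median(Q,0).round(1),cv2.minAreaRect(Q[:,:2].astype(np.float32)))
    o.append(cv2.resize(d["color"][v-40:v+40,u-40:u+40],None,fx=5,fy=5,interpolation=2))
cv2.imwrite("pics/done.png",np.hstack(o)[...,::-1])
```

```text
[566.90677025   8.22526971 274.38403641] [-0.76048643 -0.25732534  0.22440692]
scene 150 157 [556.4 182.9 158.7] ((558.4071655273438, 186.79527282714844), (50.790794372558594, 32.5463752746582), 37.907596588134766)
scene 180 214 [555.4 189.2 188.7] ((552.638916015625, 192.62142944335938), (53.59899139404297, 16.975923538208008), 2.4596352577209473)
top 150 183 [551.1 183.3 158. ] ((551.3158569335938, 192.84347534179688), (49.70205307006836, 38.91474914550781), 5.304138660430908)
top 180 197 [551.6 191.1 189. ] ((551.5888061523438, 192.30532836914062), (52.10944747924805, 14.763718605041504), 3.569204807281494)
```

View pics/done.png

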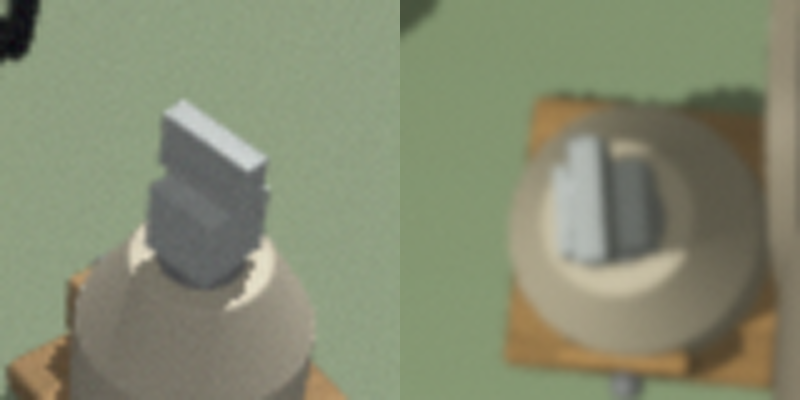

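The key sits upright on the collar (left panel: block at (205,230); wing top at 189 mm, nominal 190; block top at 158), and the gripper is clear. Handing in.

```bash
python3 -c "
from rig import env
print(env.sign_off())"
```

```text
the job is handed in; nothing more can be done
None
```

The wing key is seated upright on the mill's collar, past the spring balls, and I let go of it and handed the job in; the highest push I read was about 7 N.

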